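# Load the kiln rack in mirror order

### The job

Move the four pale ceramic pieces from the wooden drying rack to the grey kiln rack, one to each bay, standing upright near the middle of its bay, with the row in reverse order: the piece that stood leftmost on the drying rack goes into the rightmost bay, the second from the left into the second bay from the right, and so on. The ware is fragile: set each piece down gently, neither dropping it nor pressing it hard nor tipping any of them over, and let go of them all.

Things in the scene. Friction and masses are not known exactly. Their poses are not given: they have to be found in the camera images.
- bottle: Pale unglazed ceramic bottle, the tallest piece, 100 mm high, narrow neck, small dark mouth. Round about z (up); origin: centre of its underside. Straight body 49 in diameter from 14 to 58 above its base, neck 20 in diameter; base 42 across. Starts on its pad, base 20 above the table. 0.12 kg.
- tumbler: Pale unglazed ceramic cup without handle, 80 mm high, seen from above as a ring with an open mouth. Round about z (up); origin: centre of its underside. Widens evenly from 44 in diameter at the base to 47 at the rim; wall 3. Starts on its pad, base 20 above the table. 0.12 kg.
- candlestick: Pale unglazed ceramic candlestick, 90 mm high, waisted like a spool, flat top with a dark round mark. Round about z (up); origin: centre of its underside. Foot 46 in diameter up to 12, straight waist 30 in diameter from 26 to 66, top disc 42 in diameter from 78 up. Starts on its pad, base 20 above the table. 0.12 kg.
- jar: Pale unglazed ceramic lidded jar, the shortest piece, 70 mm high, small round knob (16 in diameter) on top; lid and jar are one piece. Round about z (up); origin: centre of its underside. Straight body 50 in diameter from 8 to 48 above its base, lid rim 52 in diameter above that. Starts on its pad, base 20 above the table. 0.12 kg.
- pad_bottle: Round cork pad, diameter 60 mm, 4 mm thick, fixed on the drying rack; the bottle stands on it at the start. Origin: centre of its underside, 16 mm above the table. It never moves and so marks the bottle's place in the old row.
- pad_tumbler: Round cork pad, diameter 60 mm, 4 mm thick, fixed on the drying rack; the tumbler stands on it at the start. Origin: centre of its underside, 16 mm above the table. It never moves and so marks the tumbler's place in the old row.
- pad_candlestick: Round cork pad, diameter 60 mm, 4 mm thick, fixed on the drying rack; the candlestick stands on it at the start. Origin: centre of its underside, 16 mm above the table. It never moves and so marks the candlestick's place in the old row.
- pad_jar: Round cork pad, diameter 60 mm, 4 mm thick, fixed on the drying rack; the jar stands on it at the start. Origin: centre of its underside, 16 mm above the table. It never moves and so marks the jar's place in the old row.
- drying_rack: Low brown wooden board, 86 (x) by 292 (y) mm, fixed to the table. Origin: centre of its underside, on the table; top 16 above the table. y runs along the row to the robot's left (yaw within 0.1 rad of the robot's frame). Four cork pads lie on it at x = 0, y = +105, +35, -35, -105; which piece stands on which varies.
- kiln_rack: Grey plate, 86 (x) by 292 (y) mm, fixed, about 14 cm before or behind the drying rack. Origin: centre of its underside, on the table; y to the robot's left (yaw within 0.1 rad). Four bays, 66 (y) by 78 (x) clear, centred at x = 0, y = +105, +35, -35, -105, floor 16 above the table, between steel rims and dividers 4 thick and 9 above the floor.
Not all that is in view belongs to the job. What is shaped like the candlestick but blue or turquoise is not meant.

How it is judged:
By the outcome, as a careful person would: the job done as asked, in the order asked, and still so for the second after the job is handed in, with the robot touching nothing.
It also fails if it takes over 99 s, if anything falls off the work surface, if the arm or the gripper's body presses on something with over 40 N, if the wrist force passes 120 N, or if a joint passes its speed limit or range.

### The arm

A 6-joint arm with a two-finger parallel gripper is mounted at the origin on the work surface; the furniture and walls round the work are solid. World frame = base frame: x ahead of the robot, y to its left, z up, the work surface at z = 0. Lengths are in m, angles in rad, forces in N, time in s.
With the tool pointing down it reaches from about 0.3 to 1 m from the base axis. Payload 5.1 kg.
Tool frame: the origin (TCP) lies at the very end of the fingers, on their centre line; the grasp point (between the pads) lies 19 mm behind it; z points along the fingers, y is the line along which they close (so a half turn about z gives the same grasp; the last joint's range is limited). The gripper opens to 95 mm and grips with 3 to 60 N. Pads are 20 mm wide; open, the fingers measure 119 mm over their backs; the gripper's body (75 mm by 180 mm) begins 59 mm behind the grasp point.
Start: joints at [-1.35, 0.124, 1.65, -0, 1.367, -0.083], TCP at [0.194, -0.62, 0.215] pointing down, gripper open.
Joint ranges: [-2.61, 2.61], [-1.02, 2.33], [0.03, 2.71], [-1.35, 4.49], [0.32, 2.68], [-2.91, 2.91]. Speed limits (rad/s): [2.57, 2.57, 3.14, 3.14, 3.14, 3.14].

### API

Orientations are given as a 3x3 rotation matrix whose columns are the frame's x, y, z axes.
In Python, from rig import manip gives the robot as it stands. The module is installed in compiled form; this text tells all that it offers.
- The arm moves only by the tool play_rows, never from a script. Its argument "steps" is a list of rows, each an object with "fingers": the closure, from 0 (fully open) to 1 (shut); "xyz": the shift along the tool's x, y, z in units of 40 mm (1.0 is 40 mm), a list of three; "delta_rot": the turn, a rotation vector about the tool's x, y, z in units of 5 degrees (1.0 is 5 degrees), a list of three. In form: [{"fingers": fingers, "xyz": [tx, ty, tz], "delta_rot": [wx, wy, wz]}, ...]. A call has 1 to 20 rows; each row shifts and turns the commanded pose from where the row before left it, along the tool's axes as they then stand; what a row does not reach is not made up. A row lasts 1/8 s, in which the tool goes at most 62.5 mm and 10.7 degrees, less where a joint would pass 70% of its speed; a pose out of reach is approached as far as the arm can. A call is refused whole if a number of a shift passes 1 or a number of a turn 1, either way. A call with a gripper value outside its range is refused whole. The fingers move at their own pace and stop on an object; "grip_force" is the grip in N (left out, the last holds). Time passes only in rows, so rows that do not move let the fingers close. It gives the time, the measured TCP pose, the force, the opening and the grip force at its end, in the units of the state.
- manip.state(): the state, without advancing time (a new reading comes with each control period).
- manip.capture(name): name is "side" or "top"; returns (picture, depth): 480x640x3 uint8, blue, green, red; 480x640 float32, m along the optical axis (not along the pixel's ray), 0 where there is no reading.
- manip.camera_params(name): a dict with "intrinsics" (3x3 intrinsics, pixels), "view" (4x4, takes a point from world to camera coordinates). Camera axes: x right, y down, z forward; pixel columns grow to the right and rows downward; lengths in m; the calibration is good to about 2 mm. A picture is of the moment at which its call begins. camera_params takes no time and is no camera call.
- manip.finish_job(): hands the job in; it is judged then, once.
Trained networks look in the newest picture that a camera, given by its name, has taken for a name from the list of things; names that differ only in an ending like _2 or _b are one class to them, and where a whole thing is asked for, a point or a joint stands for the part that bears it (a point fixed in the world has none). Each returns a list of dicts, best first, with "confidence" (0 to 1); they miss things now and then, are a little off and sometimes report something else, mostly with a low value. They report only what shows in the picture. A call takes as long as a camera call. They do not tell look-alikes from the thing itself.
- manip.spot_in(thing, camera): "xyz" ([x, y, z] in m, in world coordinates, good to about 4 mm: the middle of the surface that is visible of it).
- manip.mark_of(thing, camera): "xyz" ([x, y, z] in m, in world coordinates, good to about 4 mm: a listed point, or the origin of a listed thing).
The state is a dict: "t": time; "joint_pos": joint angles; "joint_vel": joint speeds; "joint_efforts": joint torques, N m; "position": TCP position; "tool_rot": TCP orientation; "ft_force": force on the tool from outside, world axes, zero at the start; "moment": the same for the moment, N m; "grip_width": finger opening in m; "finger_force": force on a finger pad.
Only numpy, scipy, OpenCV 4.12 (cv2) and the standard library are available. Lean on these libraries where they do the work, as an engineer would, in place of code of your own. Each camera call takes 0.05 s, during which the arm holds its last target. There are 200 camera calls.

## Working session

There is one attempt and no reset: what is moved stays moved. The work goes in short steps, Python scripts to look and compute and a tool call to move; the robot and the scene stay as the last step left them, time stands still between calls to the robot, and variables do not carry over. Pictures are saved under pics/ and viewed, at most 14 in all, crops included, and the job is handed in when it is done.

Besides the shell and the picture viewer there is one more tool, called after "Request:" as a command line: name --argument value ..., lists and objects as JSON in quotes. play_rows: Moves the arm, as the interface text tells. Its arguments: {"type":"object","properties":{"steps":{"type":"array"},"grip_force":{"type":"number"}},"required":["steps"]}

```bash
mkdir -p pics
cat > h.py <<'E'
import numpy as np, cv2
from rig import manip
np.set_printoptions(precision=4,suppress=True)
def cap(cam,name):
    im,d=manip.capture(cam); cv2.imwrite('pics/'+name+'.png',im); return im,d
def marks(things,cam):
    for t in things:
        print(t,[(np.round(m['xyz'],4).tolist(),round(m['confidence'],2)) for m in manip.mark_of(t,cam)[:3]])
E
python3 - <<'E'
from h import *
T=['bottle','tumbler','candlestick','jar','pad_bottle','pad_tumbler','pad_candlestick','pad_jar','drying_rack','kiln_rack']
cap('top','t0');cap('side','s0')
marks(T,'top');print();marks(T,'side')
s=manip.state();print(s['t'],s['position'],s['tool_rot'],s['grip_width'])
for c in('top','side'):print(manip.camera_params(c))
E
```

```text
bottle [([0.5665, 0.148, 0.024], 0.65), ([0.4383, 0.1979, 0.0008], 0.53)]
tumbler [([0.5733, 0.2231, 0.0222], 0.91)]
candlestick [([0.3532, 0.4518, 0.0027], 0.76), ([0.4311, 0.4199, 0.0038], 0.74), ([0.5717, 0.3659, 0.0199], 0.69)]
jar [([0.5664, 0.2932, 0.0184], 0.59)]
pad_bottle [([0.5647, 0.1541, 0.0177], 0.58)]
pad_tumbler [([0.5663, 0.2219, 0.0182], 0.71)]
pad_candlestick [([0.5694, 0.3574, 0.0171], 0.83)]
pad_jar [([0.5718, 0.2958, 0.0143], 0.45)]
drying_rack [([0.5669, 0.254, 0.0018], 0.95)]
kiln_rack [([0.4376, 0.1966, 0.0017], 0.97), ([0.5648, 0.2547, 0.0025], 0.19)]

bottle [([0.5652, 0.1463, 0.0197], 0.87)]
tumbler [([0.5674, 0.2232, 0.0219], 0.66)]
candlestick [([0.3585, 0.454, -0.0019], 0.89), ([0.4365, 0.4204, -0.0027], 0.87), ([0.5678, 0.3599, 0.0205], 0.66)]
jar [([0.5701, 0.295, 0.0263], 0.67)]
pad_bottle []
pad_tumbler [([0.5685, 0.2238, 0.0122], 0.57), ([0.4357, 0.1963, 0.0009], 0.38)]
pad_candlestick [([0.5757, 0.3616, 0.0186], 0.79)]
pad_jar [([0.5682, 0.2888, 0.01], 0.54), ([0.5661, 0.2242, 0.022], 0.47)]
drying_rack []
kiln_rack [([0.4344, 0.1965, 0.0035], 0.67)]
1.1 [ 0.1944 -0.6203  0.2147] [[ 0.9542  0.2991 -0.    ]
 [ 0.2991 -0.9542 -0.0001]
 [-0.      0.0001 -1.    ]] 0.09530037910789803
{'intrinsics': array([[621.2077,   0.    , 324.8547],
       [  0.    , 621.2077, 228.4205],
       [  0.    ,   0.    ,   1.    ]]), 'view': array([[ 0.0228, -0.9996,  0.0172,  0.2574],
       [-0.9907, -0.0249, -0.1336,  0.47  ],
       [ 0.134 , -0.014 , -0.9909,  1.0358],
       [ 0.    ,  0.    ,  0.    ,  1.    ]])}
{'intrinsics': array([[537.0613,   0.    , 312.5027],
       [  0.    , 537.0613, 242.106 ],
       [  0.    ,   0.    ,   1.    ]]), 'view': array([[-0.9745,  0.2243, -0.0003,  0.3927],
       [ 0.1669,  0.7242, -0.6691, -0.2376],
       [-0.1499, -0.6521, -0.7432,  1.1226],
       [ 0.    ,  0.    ,  0.    ,  1.    ]])}
```

View pics/t0.png

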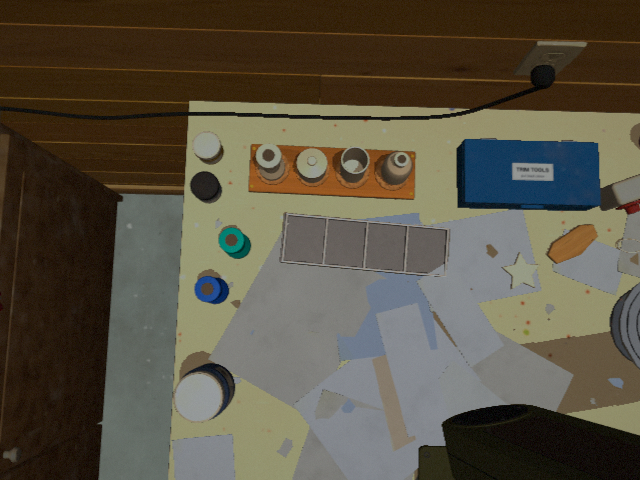

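View pics/s0.png

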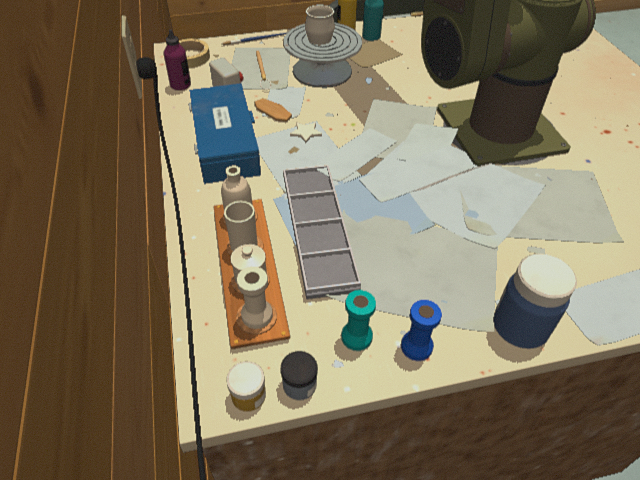

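The top view shows the drying row from the left: candlestick (268,158), jar (312,165), tumbler (354,163), bottle (398,165). The kiln rack sits nearer the robot, with corners around (285,213) and (448,228). The blue and turquoise look-alikes stand to the left. Next I'll measure the rack yaws, piece centres and wall clearance.

```bash
cat >> h.py <<'E'
def cloud(cam,d):
    P=manip.camera_params(cam);K=P['intrinsics'];V=P['view']
    v,u=np.mgrid[0:480,0:640]
    c=np.stack([(u-K[0,2])/K[0,0]*d,(v-K[1,2])/K[1,1]*d,d],-1)
    w=(c-V[:3,3])@V[:3,:3]; w[d<=0]=np.nan; return w
E
python3 - <<'E'
from h import *
W={}
for cam in('top','side'):
    im,d=manip.capture(cam);w=cloud(cam,d);W[cam]=w
    X,Y,Z=w[...,0],w[...,1],w[...,2]
    for nm,x0,x1,y0,y1 in(('dry',.49,.64,.09,.43),('kiln',.37,.50,.03,.36)):
        m=(X>x0)&(X<x1)&(Y>y0)&(Y<y1)&(Z>.011)&(Z<.03)
        m=cv2.morphologyEx(m.astype(np.uint8),cv2.MORPH_OPEN,np.ones((2,2)))>0
        r=cv2.minAreaRect(np.c_[X[m],Y[m]].astype(np.float32)*1000)
        print(cam,nm,m.sum(),r)
    # piece tops / bodies
    for nm,y in(('candle',.362),('jar',.294),('tumb',.223),('bottle',.150)):
        m=(abs(X-.567)<.045)&(abs(Y-y)<.035)&(Z>.035)
        zt=np.nanmax(Z[m]); t=m&(Z>zt-.006)
        cc,r=cv2.minEnclosingCircle(np.c_[X[t],Y[t]].astype(np.float32)*1000)
        print(cam,nm,'ztop',zt.round(4),'circ',np.round(cc,1),round(r,1),t.sum())
w=W['top'];X,Y,Z=w[...,0],w[...,1],w[...,2]
m=(Y>.05)&(Y<.45)&(X>.61)
for z in(.0,.02,.05,.1,.15,.2,.25,.3):
    s=m&(abs(Z-z)<.01); print(z,s.sum(),np.nanpercentile(X[s],[0,5,50,100]) if s.any() else '')
s=(X>.45)&(X<.66)&(Y>-.3)&(Y<.07)&(Z>.03);print('box',np.nanmax(Y[s]),np.nanmax(Z[s]))
E
```

```text
top dry 4671 ((572.1136474609375, 254.6485595703125), (293.1549987792969, 84.04668426513672), 86.58857727050781)
top kiln 8614 ((420.4497985839844, 181.69515991210938), (320.3499755859375, 84.09444427490234), 80.55007934570312)
top candle ztop 0.1135 circ [569.2 364.5] 21.0 369
top jar ztop 0.0939 circ [567.9 294.5] 7.2 42
top tumb ztop 0.1035 circ [568.4 224. ] 23.6 108
top bottle ztop 0.1223 circ [566.5 150.8] 12.3 155
side dry 4195 ((519.889892578125, 267.3951416015625), (313.4028625488281, 99.47423553466797), 72.89625549316406)
side kiln 6923 ((407.3911437988281, 217.23367309570312), (370.28399658203125, 85.56951141357422), 71.50118255615234)
side candle ztop 0.1121 circ [570.2 364.5] 21.4 616
side jar ztop 0.0914 circ [568.3 294.7] 8.2 70
side tumb ztop 0.1007 circ [569.1 224. ] 24.1 232
side bottle ztop 0.1224 circ [567.3 151.3] 12.1 120
0.0 10160 [0.6101 0.6184 0.6571 0.7187]
0.02 1199 [0.61   0.6119 0.7008 0.7038]
0.05 958 [0.6986 0.6998 0.7012 0.704 ]
0.1 1064 [0.6989 0.6998 0.7012 0.7039]
0.15 1264 [0.6997 0.7008 0.7019 0.7042]
0.2 1487 [0.6997 0.7008 0.7019 0.704 ]
0.25 1737 [0.6996 0.7008 0.7019 0.7046]
0.3 2064 [0.699  0.7005 0.7016 0.7038]
box 0.03707164080465511 0.07819447273990131
```

```bash
python3 - <<'E'
from h import *
for cam in('top','side'):
    im,d=manip.capture(cam);w=cloud(cam,d);X,Y,Z=w[...,0],w[...,1],w[...,2]
    m=((X>.37)&(X<.51)&(Y>.03)&(Y<.36)&(Z>.012)&(Z<.032)).astype(np.uint8)
    m=cv2.morphologyEx(m,cv2.MORPH_OPEN,np.ones((5,5)))
    n,l,st,_=cv2.connectedComponentsWithStats(m);i=1+st[1:,4].argmax();mm=l==i
    (c,s,a)=cv2.minAreaRect(np.c_[X[mm],Y[mm]].astype(np.float32)*1000)
    print(cam,mm.sum(),np.round(c,1),np.round(s,1),a,'mean',X[mm].mean(),Y[mm].mean(),'zmed',np.median(Z[mm]))
    q=np.c_[X[mm],Y[mm]];e,v=np.linalg.eigh(np.cov(q.T));v=v[:,1]*np.sign(v[1,1]);print('yaw',np.arctan2(-v[0],v[1]))
    o=im.copy();o[mm]=(0,0,255);cv2.imwrite(f'pics/k_{cam}.png',o)
    mid=q.mean(0)
    for y in(.105,.035,-.035,-.105):print((mid+v*y).round(4))
E
python3 -c "
import cv2,numpy as np
a=cv2.imread('pics/k_top.png')[190:300,250:480];b=cv2.imread('pics/k_side.png')[150:310,250:400]
a=cv2.resize(a,(780,373));b=cv2.resize(b,None,fx=1.4,fy=1.4)
b=np.pad(b,((0,0),(0,780-b.shape[1]),(0,0)))
cv2.imwrite('pics/k.png',np.vstack([a,b])[:598])"
```

```text
top 740 [392.   66.7] [43.6 71.2] 1.518258810043335 mean 0.3869738828034261 0.06545507157216689 zmed 0.01952893523513695
yaw 0.07018745153162809
[0.3796 0.1702]
[0.3845 0.1004]
[0.3894 0.0305]
[ 0.3943 -0.0393]
side 6735 [429.6 186.8] [317.3 104.6] 86.06807708740234 mean 0.4376569899357698 0.20768801765363687 zmed 0.015545776131123486
yaw -0.10534494676516273
[0.4487 0.3121]
[0.4413 0.2425]
[0.434  0.1729]
[0.4266 0.1033]
```

View pics/k.png

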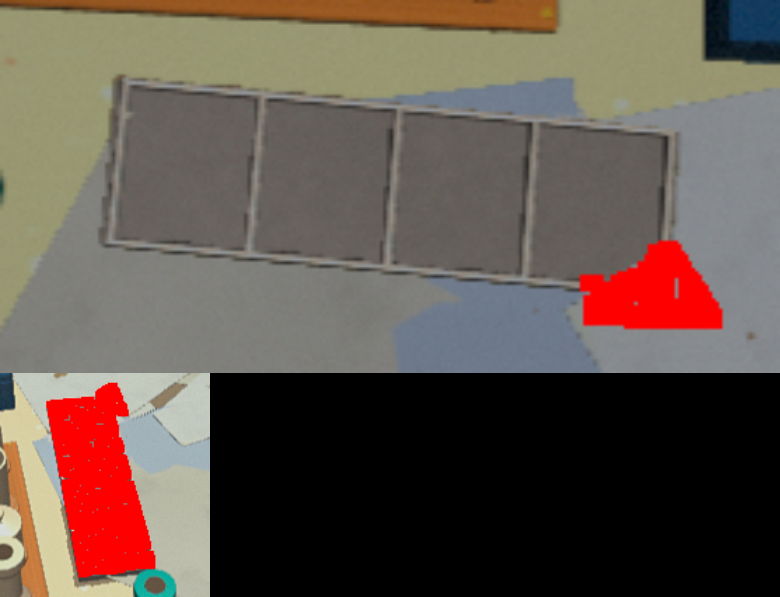

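Run:
```python
from h import *
P=manip.camera_params('top');K=P['intrinsics'];V=P['view']
def ray(u,v,z):
    R=V[:3,:3];c=-R.T@V[:3,3];d=R.T@np.linalg.inv(K)@[u,v,1];return (c+d*(z-c[2])/d[2])[:2]
pt=lambda x,y:ray(250+x/3.391,190+y/3.391,.025)
print([pt(*p).round(4) for p in((124,83),(672,133),(112,242))])
# dividers top and bottom ends
for a,b in(((124,83),(112,242)),((262,96),(250,253)),((399,109),(387,266)),((536,121),(526,279))):print(pt(*a).round(4),pt(*b).round(4),'mid',((pt(*a)+pt(*b))/2).round(4))
im,d=manip.capture('top');w=cloud('top',d)
print(np.round(w[262:290:4,415:470:5,2]*1000))
cv2.imwrite('pics/c1.png',cv2.resize(im[200:310,380:500],None,fx=5,fy=5))
```

```text
[array([0.4869, 0.3351]), array([0.4682, 0.0555]), array([0.4057, 0.3386])]
[0.4869 0.3351] [0.4057 0.3386] mid [0.4463 0.3369]
[0.482  0.2648] [0.4019 0.269 ] mid [0.4419 0.2669]
[0.4771 0.1949] [0.397  0.1998] mid [0.437  0.1974]
[0.4727 0.125 ] [0.3921 0.1296] mid [0.4324 0.1273]
[[16. 17. 16. 18. 12. 18. 23. 16.  2.  1.  1.]
 [14. 18. 13. 11. 13. 18. 24. 18.  1. -2. -3.]
 [17. 11. 17. 12. 20. 19. 24. 17. 20.  1. -1.]
 [21. 18. 23. 21. 20. 20. 21. 19. 21. -3.  1.]
 [-4. -2. 20. 18. 20. 19. 20. 20. 17. 20. -2.]
 [ 2. 22. 21. 19. 19. 18. 19. 22. 20. 20. -0.]
 [-4. 22. 20. 21. 19. 18. 20. 16. 23. 18. 19.]]
```

View pics/c1.png

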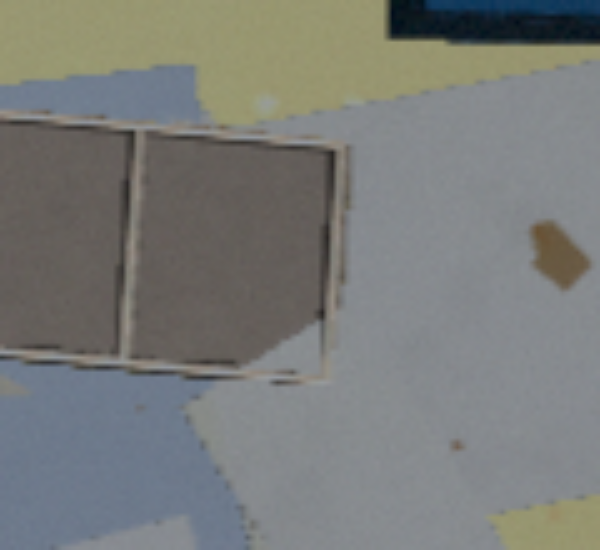

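The kiln bays are clear except for a paper corner in the rightmost bay, about 38 mm from its centre, so it's harmless. Its yaw is about -0.067. I'll grip with the fingers closing along x, turning and raising the tool first.

Request:
play_rows --steps '[{"fingers":0,"xyz":[0,0,-0.15],"delta_rot":[0,0,-1]},{"fingers":0,"xyz":[0,0,-0.15],"delta_rot":[0,0,-1]},{"fingers":0,"xyz":[0,0,-0.15],"delta_rot":[0,0,-1]},{"fingers":0,"xyz":[0,0,-0.15],"delta_rot":[0,0,-1]},{"fingers":0,"xyz":[0,0,-0.15],"delta_rot":[0,0,-1]},{"fingers":0,"xyz":[0,0,-0.15],"delta_rot":[0,0,-1]},{"fingers":0,"xyz":[0,0,-0.15],"delta_rot":[0,0,-1]},{"fingers":0,"xyz":[0,0,-0.15],"delta_rot":[0,0,-1]},{"fingers":0,"xyz":[0,0,-0.15],"delta_rot":[0,0,-1]},{"fingers":0,"xyz":[0,0,-0.15],"delta_rot":[0,0,-1]},{"fingers":0,"xyz":[0,0,-0.15],"delta_rot":[0,0,-1]},{"fingers":0,"xyz":[0,0,-0.15],"delta_rot":[0,0,-1]},{"fingers":0,"xyz":[0,0,-0.15],"delta_rot":[0,0,-1]},{"fingers":0,"xyz":[0,0,-0.15],"delta_rot":[0,0,-1]},{"fingers":0,"xyz":[0,0,0],"delta_rot":[0,0,-0.52]}]' --grip_force 10

```text
t: 3.22
position: [0.1945, -0.6205, 0.2995]
tool_rot: [[-0.002, 1.0, 0.0], [1.0, 0.002, -0.001], [-0.001, 0.0, -1.0]]
ft_force: [-0.7, -0.4, 0.3]
grip_width: 0.0948
finger_force: 0.0
```

Request:
play_rows --steps '[{"fingers":0,"xyz":[1,0.38,0],"delta_rot":[0,0,0]},{"fingers":0,"xyz":[1,0.38,0],"delta_rot":[0,0,0]},{"fingers":0,"xyz":[1,0.38,0],"delta_rot":[0,0,0]},{"fingers":0,"xyz":[1,0.38,0],"delta_rot":[0,0,0]},{"fingers":0,"xyz":[1,0.38,0],"delta_rot":[0,0,0]},{"fingers":0,"xyz":[1,0.38,0],"delta_rot":[0,0,0]},{"fingers":0,"xyz":[1,0.38,0],"delta_rot":[0,0,0]},{"fingers":0,"xyz":[1,0.38,0],"delta_rot":[0,0,0]},{"fingers":0,"xyz":[1,0.38,0],"delta_rot":[0,0,0]},{"fingers":0,"xyz":[1,0.38,0],"delta_rot":[0,0,0]},{"fingers":0,"xyz":[1,0.38,0],"delta_rot":[0,0,0]},{"fingers":0,"xyz":[1,0.38,0],"delta_rot":[0,0,0]},{"fingers":0,"xyz":[1,0.38,0],"delta_rot":[0,0,0]},{"fingers":0,"xyz":[1,0.38,0],"delta_rot":[0,0,0]},{"fingers":0,"xyz":[1,0.38,0],"delta_rot":[0,0,0]},{"fingers":0,"xyz":[1,0.38,0],"delta_rot":[0,0,0]},{"fingers":0,"xyz":[1,0.38,0],"delta_rot":[0,0,0]},{"fingers":0,"xyz":[1,0.38,0],"delta_rot":[0,0,0]},{"fingers":0,"xyz":[1,0.38,0],"delta_rot":[0,0,0]},{"fingers":0,"xyz":[0,0,0],"delta_rot":[0,0,0]}]'

```text
t: 5.72
position: [0.4833, 0.1418, 0.2984]
tool_rot: [[-0.004, 1.0, -0.001], [1.0, 0.004, 0.0], [0.0, -0.001, -1.0]]
ft_force: [0.1, 0.3, 0.6]
grip_width: 0.0953
finger_force: 0.0
```

Request:
play_rows --steps '[{"fingers":0,"xyz":[0.93,0.36,0.3],"delta_rot":[0,0,0]},{"fingers":0,"xyz":[0.93,0.36,0.3],"delta_rot":[0,0,0]},{"fingers":0,"xyz":[0.93,0.36,0.3],"delta_rot":[0,0,0]},{"fingers":0,"xyz":[0.93,0.36,0.3],"delta_rot":[0,0,0]},{"fingers":0,"xyz":[0.93,0.36,0.3],"delta_rot":[0,0,0]},{"fingers":0,"xyz":[0.92,0.36,0.3],"delta_rot":[0,0,0]},{"fingers":0,"xyz":[0,0,0.5],"delta_rot":[0,0,0]},{"fingers":0,"xyz":[0,0,0],"delta_rot":[0,0,0]},{"fingers":0,"xyz":[0,0,0],"delta_rot":[0,0,0]}]'

```text
t: 6.85
position: [0.5696, 0.3614, 0.2072]
tool_rot: [[0.001, 1.0, 0.0], [1.0, -0.001, -0.0], [-0.0, 0.0, -1.0]]
ft_force: [0.2, 0.9, 1.2]
grip_width: 0.0947
finger_force: 0.0
```

Request:
play_rows --steps '[{"fingers":0,"xyz":[0.06,0,0.8],"delta_rot":[0,0,0]},{"fingers":0,"xyz":[0,0,0.8],"delta_rot":[0,0,0]},{"fingers":0,"xyz":[0,0,0.8],"delta_rot":[0,0,0]},{"fingers":0,"xyz":[0,0,0.8],"delta_rot":[0,0,0]},{"fingers":0,"xyz":[0,0,0.5],"delta_rot":[0,0,0]},{"fingers":0,"xyz":[0,0,0.3],"delta_rot":[0,0,0]},{"fingers":0,"xyz":[0,0,0],"delta_rot":[0,0,0]},{"fingers":1,"xyz":[0,0,0],"delta_rot":[0,0,0]},{"fingers":1,"xyz":[0,0,0],"delta_rot":[0,0,0]},{"fingers":1,"xyz":[0,0,0],"delta_rot":[0,0,0]},{"fingers":1,"xyz":[0,0,0],"delta_rot":[0,0,0]},{"fingers":1,"xyz":[0,0,0],"delta_rot":[0,0,0]},{"fingers":1,"xyz":[0,0,0],"delta_rot":[0,0,0]}]' --grip_force 10

```text
t: 8.48
position: [0.5694, 0.365, 0.0466]
tool_rot: [[-0.0, 1.0, -0.0], [1.0, 0.0, -0.0], [-0.0, -0.0, -1.0]]
ft_force: [-0.1, -0.4, 0.3]
grip_width: 0.0411
finger_force: 10.1
```

Request:
play_rows --steps '[{"fingers":1,"xyz":[0,0,0],"delta_rot":[0,0,0]},{"fingers":1,"xyz":[0,0,0],"delta_rot":[0,0,0]}]'

```text
t: 8.72
position: [0.5694, 0.365, 0.0466]
tool_rot: [[-0.0, 1.0, -0.0], [1.0, 0.0, -0.0], [-0.0, -0.0, -1.0]]
ft_force: [0.1, -0.0, 1.0]
grip_width: 0.0405
finger_force: 10.0
```

Run:
```python
from h import *
im,d=cap('side','s1');cv2.imwrite('pics/s1c.png',cv2.resize(im[150:370,150:400],None,fx=2.7,fy=2.7))
s=manip.state();print(s['grip_width'],s['finger_force'],s['position'],s['moment'])
```

```text
0.04078487380831004 9.999993480741978 [0.5695 0.365  0.0466] [-0.0664 -0.0326  0.0054]
```

View pics/s1c.png

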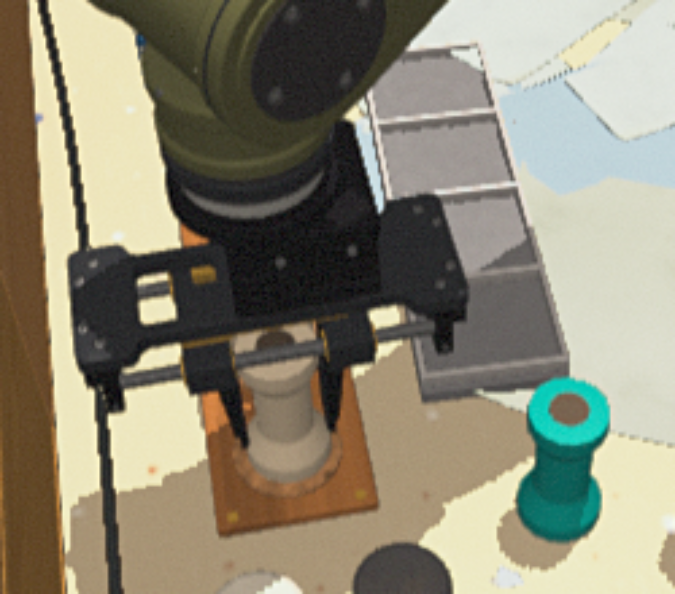

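The fingers are bearing on the top disc (42 mm), not the waist, and high up on their length. I'll regrip with the pads on the disc itself.

Request:
play_rows --steps '[{"fingers":0.2,"xyz":[0,0,0],"delta_rot":[0,0,0]},{"fingers":0.2,"xyz":[0,0,0],"delta_rot":[0,0,0]},{"fingers":0.2,"xyz":[0,0,0],"delta_rot":[0,0,0]},{"fingers":0.2,"xyz":[0,0,-0.5],"delta_rot":[0,0,0]},{"fingers":0.2,"xyz":[0,0,-0.43],"delta_rot":[0,0,0]},{"fingers":0.2,"xyz":[0,0,0],"delta_rot":[0,0,0]},{"fingers":1,"xyz":[0,0,0],"delta_rot":[0,0,0]},{"fingers":1,"xyz":[0,0,0],"delta_rot":[0,0,0]},{"fingers":1,"xyz":[0,0,0],"delta_rot":[0,0,0]},{"fingers":1,"xyz":[0,0,0],"delta_rot":[0,0,0]},{"fingers":1,"xyz":[0,0,0],"delta_rot":[0,0,0]}]' --grip_force 10

```text
t: 10.15
position: [0.5693, 0.3649, 0.0834]
tool_rot: [[-0.0, 1.0, -0.001], [1.0, 0.0, -0.0], [-0.0, -0.001, -1.0]]
ft_force: [0.5, 0.4, -0.7]
grip_width: 0.0414
finger_force: 10.0
```

Request:
play_rows --steps '[{"fingers":1,"xyz":[0,0,-0.3],"delta_rot":[0,0,0]},{"fingers":1,"xyz":[0,0,-0.6],"delta_rot":[0,0,0]},{"fingers":1,"xyz":[0,0,-0.6],"delta_rot":[0,0,0]},{"fingers":1,"xyz":[0,-0.4,0],"delta_rot":[0,0,0]},{"fingers":1,"xyz":[0,-0.8,0],"delta_rot":[0,0,0]},{"fingers":1,"xyz":[0,-0.8,0],"delta_rot":[0,0,0]},{"fingers":1,"xyz":[-0.3,-0.8,0],"delta_rot":[0,0,0]},{"fingers":1,"xyz":[-0.6,-0.68,0],"delta_rot":[0,0,0]},{"fingers":1,"xyz":[-0.9,0,0],"delta_rot":[0,0,0]},{"fingers":1,"xyz":[-0.9,0,0],"delta_rot":[0,0,0]},{"fingers":1,"xyz":[-0.9,0,0],"delta_rot":[0,0,0]},{"fingers":1,"xyz":[-0.9,0,0],"delta_rot":[0,0,0]},{"fingers":1,"xyz":[-0.9,0,0],"delta_rot":[0,0,0]},{"fingers":1,"xyz":[-0.8,0,0.2],"delta_rot":[0,0,0]},{"fingers":1,"xyz":[-0.6,0,0.4],"delta_rot":[0,0,0]},{"fingers":1,"xyz":[0,0,0.4],"delta_rot":[0,0,0]},{"fingers":1,"xyz":[0,0,0.2],"delta_rot":[0,0,0]},{"fingers":1,"xyz":[0,0,0],"delta_rot":[0,0,0]},{"fingers":1,"xyz":[0,0,0],"delta_rot":[0,0,0]}]'

```text
t: 12.52
position: [0.4307, 0.0937, 0.0963]
tool_rot: [[-0.001, 1.0, 0.001], [1.0, 0.001, 0.0], [0.0, 0.001, -1.0]]
ft_force: [-0.3, 0.3, -1.0]
grip_width: 0.0415
finger_force: 10.0
```

Request:
play_rows --steps '[{"fingers":1,"xyz":[0,0,0.15],"delta_rot":[0,0,0]},{"fingers":1,"xyz":[0,0,0.1],"delta_rot":[0,0,0]},{"fingers":1,"xyz":[0,0,0.06],"delta_rot":[0,0,0]},{"fingers":1,"xyz":[0,0,0.04],"delta_rot":[0,0,0]},{"fingers":1,"xyz":[0,0,0.03],"delta_rot":[0,0,0]},{"fingers":1,"xyz":[0,0,0.02],"delta_rot":[0,0,0]},{"fingers":1,"xyz":[0,0,0],"delta_rot":[0,0,0]},{"fingers":1,"xyz":[0,0,0],"delta_rot":[0,0,0]}]'

```text
t: 13.52
position: [0.4304, 0.093, 0.0799]
tool_rot: [[-0.0, 1.0, 0.0], [1.0, 0.0, 0.0], [0.0, 0.0, -1.0]]
ft_force: [-0.3, -0.5, -0.6]
grip_width: 0.0417
finger_force: 10.0
```

Run:
```python
from h import *
im,d=cap('side','s2');cv2.imwrite('pics/s2c.png',cv2.resize(im[100:320,200:400],None,fx=2.7,fy=2.7))
s=manip.state();print(s['ft_force'],s['position'])
```

```text
[-0.0185 -0.3247 -0.6821] [0.4304 0.093  0.0799]
```

View pics/s2c.png

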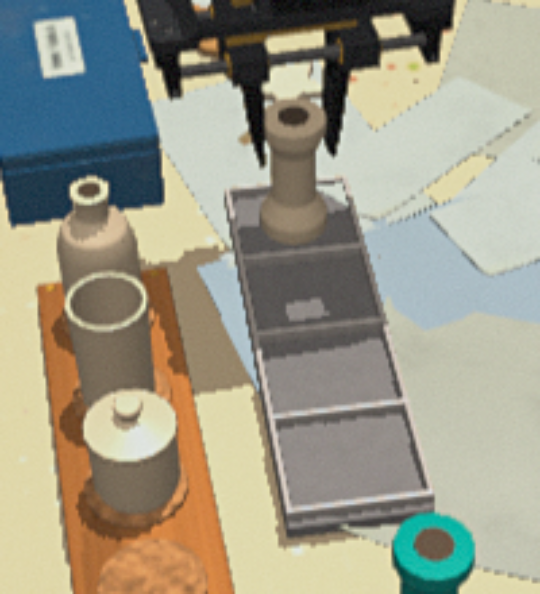

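The candlestick is upright in the rightmost bay, about at floor level. I'll lower it a touch more, release, and go to the jar.

Request:
play_rows --steps '[{"fingers":1,"xyz":[0,0,0.01],"delta_rot":[0,0,0]},{"fingers":1,"xyz":[0,0,0.01],"delta_rot":[0,0,0]},{"fingers":1,"xyz":[0,0,0],"delta_rot":[0,0,0]}]'

```text
t: 13.95
position: [0.4305, 0.093, 0.0794]
tool_rot: [[-0.0, 1.0, 0.0], [1.0, 0.0, -0.0], [-0.0, 0.0, -1.0]]
ft_force: [-0.9, -1.0, 1.4]
grip_width: 0.0414
finger_force: 10.0
```

Request:
play_rows --steps '[{"fingers":0.2,"xyz":[0,0,0],"delta_rot":[0,0,0]},{"fingers":0,"xyz":[0,0,0],"delta_rot":[0,0,0]},{"fingers":0,"xyz":[0,0,0],"delta_rot":[0,0,0]},{"fingers":0,"xyz":[0,0,-0.4],"delta_rot":[0,0,0]},{"fingers":0,"xyz":[0,0,-0.8],"delta_rot":[0,0,0]},{"fingers":0,"xyz":[0,0,-0.8],"delta_rot":[0,0,0]},{"fingers":0,"xyz":[0.84,0.57,0],"delta_rot":[0,0,0]},{"fingers":0,"xyz":[0.84,0.57,0],"delta_rot":[0,0,0]},{"fingers":0,"xyz":[0.84,0.57,0],"delta_rot":[0,0,0]},{"fingers":0,"xyz":[0.84,0.57,0],"delta_rot":[0,0,0]},{"fingers":0,"xyz":[0.84,0.57,0],"delta_rot":[0,0,0]},{"fingers":0,"xyz":[0.84,0.57,0],"delta_rot":[0,0,0]},{"fingers":0,"xyz":[0,0,0.6],"delta_rot":[0,0,0]},{"fingers":0,"xyz":[0,0,0.4],"delta_rot":[0,0,0]},{"fingers":0,"xyz":[0,0,0],"delta_rot":[0,0,0]},{"fingers":0,"xyz":[0,0,0],"delta_rot":[0,0,0]}]'

```text
t: 15.95
position: [0.5674, 0.2944, 0.12]
tool_rot: [[0.0, 1.0, 0.001], [1.0, -0.0, 0.0], [0.0, 0.001, -1.0]]
ft_force: [-0.2, -0.3, 0.6]
grip_width: 0.0952
finger_force: 0.0
```

Down .073 to tip .047, and close.

Request:
play_rows --steps '[{"fingers":0,"xyz":[0,0.02,0.6],"delta_rot":[0,0,0]},{"fingers":0,"xyz":[0,0,0.7],"delta_rot":[0,0,0]},{"fingers":0,"xyz":[0,0,0.4],"delta_rot":[0,0,0]},{"fingers":0,"xyz":[0,0,0.12],"delta_rot":[0,0,0]},{"fingers":0,"xyz":[0,0,0],"delta_rot":[0,0,0]},{"fingers":1,"xyz":[0,0,0],"delta_rot":[0,0,0]},{"fingers":1,"xyz":[0,0,0],"delta_rot":[0,0,0]},{"fingers":1,"xyz":[0,0,0],"delta_rot":[0,0,0]},{"fingers":1,"xyz":[0,0,0],"delta_rot":[0,0,0]},{"fingers":1,"xyz":[0,0,0],"delta_rot":[0,0,0]},{"fingers":1,"xyz":[0,0,0],"delta_rot":[0,0,0]}]'

```text
t: 17.32
position: [0.5679, 0.2946, 0.0463]
tool_rot: [[-0.0, 1.0, -0.0], [1.0, 0.0, 0.0], [0.0, -0.0, -1.0]]
ft_force: [0.4, -0.4, 0.9]
grip_width: 0.0505
finger_force: 10.0
```

Request:
play_rows --steps '[{"fingers":1,"xyz":[0,0,-0.3],"delta_rot":[0,0,0]},{"fingers":1,"xyz":[0,0,-0.6],"delta_rot":[0,0,0]},{"fingers":1,"xyz":[0,0,-0.6],"delta_rot":[0,0,0]},{"fingers":1,"xyz":[0,-0.4,0],"delta_rot":[0,0,0]},{"fingers":1,"xyz":[0,-0.8,0],"delta_rot":[0,0,0]},{"fingers":1,"xyz":[0,-0.8,0],"delta_rot":[0,0,0]},{"fingers":1,"xyz":[-0.3,-0.8,0],"delta_rot":[0,0,0]},{"fingers":1,"xyz":[-0.7,-0.53,0],"delta_rot":[0,0,0]},{"fingers":1,"xyz":[-0.8,0,0],"delta_rot":[0,0,0]},{"fingers":1,"xyz":[-0.8,0,0],"delta_rot":[0,0,0]},{"fingers":1,"xyz":[-0.5,0,0.2],"delta_rot":[0,0,0]},{"fingers":1,"xyz":[-0.21,0,0.3],"delta_rot":[0,0,0]},{"fingers":1,"xyz":[0,0,0.4],"delta_rot":[0,0,0]},{"fingers":1,"xyz":[0,0,0.3],"delta_rot":[0,0,0]},{"fingers":1,"xyz":[0,0,0.1],"delta_rot":[0,0,0]},{"fingers":1,"xyz":[0,0,0],"delta_rot":[0,0,0]},{"fingers":1,"xyz":[0,0,0],"delta_rot":[0,0,0]}]'

```text
t: 19.45
position: [0.4352, 0.1625, 0.0548]
tool_rot: [[-0.0, 1.0, 0.001], [1.0, 0.0, 0.0], [0.0, 0.001, -1.0]]
ft_force: [-0.4, -0.2, -2.0]
grip_width: 0.0501
finger_force: 10.0
```

Request:
play_rows --steps '[{"fingers":1,"xyz":[0,0,0.13],"delta_rot":[0,0,0]},{"fingers":1,"xyz":[0,0,0.08],"delta_rot":[0,0,0]},{"fingers":1,"xyz":[0,0,0.04],"delta_rot":[0,0,0]},{"fingers":1,"xyz":[0,0,0.02],"delta_rot":[0,0,0]},{"fingers":1,"xyz":[0,0,0.02],"delta_rot":[0,0,0]},{"fingers":1,"xyz":[0,0,0.01],"delta_rot":[0,0,0]},{"fingers":1,"xyz":[0,0,0.01],"delta_rot":[0,0,0]},{"fingers":1,"xyz":[0,0,0],"delta_rot":[0,0,0]}]'

```text
t: 20.45
position: [0.4349, 0.1622, 0.0422]
tool_rot: [[-0.0, 1.0, 0.0], [1.0, 0.0, 0.0], [0.0, 0.0, -1.0]]
ft_force: [-0.6, 0.3, 2.1]
grip_width: 0.0507
finger_force: 10.0
```

Request:
play_rows --steps '[{"fingers":0.2,"xyz":[0,0,0],"delta_rot":[0,0,0]},{"fingers":0,"xyz":[0,0,0],"delta_rot":[0,0,0]},{"fingers":0,"xyz":[0,0,0],"delta_rot":[0,0,0]},{"fingers":0,"xyz":[0,0,-0.4],"delta_rot":[0,0,0]},{"fingers":0,"xyz":[0,0,-0.8],"delta_rot":[0,0,0]},{"fingers":0,"xyz":[0,0,-0.8],"delta_rot":[0,0,0]},{"fingers":0,"xyz":[0,0,-0.6],"delta_rot":[0,0,0]},{"fingers":0,"xyz":[0.4,0.8,0],"delta_rot":[0,0,0]},{"fingers":0,"xyz":[0.4,0.8,0],"delta_rot":[0,0,0]},{"fingers":0,"xyz":[0.4,0.8,0],"delta_rot":[0,0,0]},{"fingers":0,"xyz":[0.35,0.6,0],"delta_rot":[0,0,0]},{"fingers":0,"xyz":[0,0.35,0],"delta_rot":[0,0,0]},{"fingers":0,"xyz":[0,0,0.4],"delta_rot":[0,0,0]},{"fingers":0,"xyz":[0,0,0],"delta_rot":[0,0,0]},{"fingers":0,"xyz":[0,0,0],"delta_rot":[0,0,0]}]'

```text
t: 22.32
position: [0.5677, 0.2237, 0.1293]
tool_rot: [[0.0, 1.0, -0.001], [1.0, -0.0, -0.0], [-0.0, -0.001, -1.0]]
ft_force: [0.5, -0.2, 0.1]
grip_width: 0.0948
finger_force: 0.0
```

Down .058 to tip .071.

Request:
play_rows --steps '[{"fingers":0,"xyz":[0,0.03,0.6],"delta_rot":[0,0,0]},{"fingers":0,"xyz":[0,0,0.6],"delta_rot":[0,0,0]},{"fingers":0,"xyz":[0,0,0.26],"delta_rot":[0,0,0]},{"fingers":0,"xyz":[0,0,0],"delta_rot":[0,0,0]},{"fingers":1,"xyz":[0,0,0],"delta_rot":[0,0,0]},{"fingers":1,"xyz":[0,0,0],"delta_rot":[0,0,0]},{"fingers":1,"xyz":[0,0,0],"delta_rot":[0,0,0]},{"fingers":1,"xyz":[0,0,0],"delta_rot":[0,0,0]},{"fingers":1,"xyz":[0,0,0],"delta_rot":[0,0,0]},{"fingers":1,"xyz":[0,0,0],"delta_rot":[0,0,0]}]'

```text
t: 23.58
position: [0.5698, 0.2242, 0.0715]
tool_rot: [[-0.0, 1.0, -0.0], [1.0, 0.0, 0.0], [0.0, -0.0, -1.0]]
ft_force: [-1.1, -0.5, 1.0]
grip_width: 0.0468
finger_force: 10.0
```

Request:
play_rows --steps '[{"fingers":1,"xyz":[0,0,-0.3],"delta_rot":[0,0,0]},{"fingers":1,"xyz":[0,0,-0.6],"delta_rot":[0,0,0]},{"fingers":1,"xyz":[0,0,-0.6],"delta_rot":[0,0,0]},{"fingers":1,"xyz":[0,-0.4,0],"delta_rot":[0,0,0]},{"fingers":1,"xyz":[0.05,-0.8,0],"delta_rot":[0,0,0]},{"fingers":1,"xyz":[0.05,-0.8,0],"delta_rot":[0,0,0]},{"fingers":1,"xyz":[0.05,-0.8,0],"delta_rot":[0,0,0]},{"fingers":1,"xyz":[0.05,-0.46,0.2],"delta_rot":[0,0,0]},{"fingers":1,"xyz":[0,0,0.4],"delta_rot":[0,0,0]},{"fingers":1,"xyz":[0,0,0.4],"delta_rot":[0,0,0]},{"fingers":1,"xyz":[0,0,0.2],"delta_rot":[0,0,0]},{"fingers":1,"xyz":[0,0,0.1],"delta_rot":[0,0,0]},{"fingers":1,"xyz":[0,0,0],"delta_rot":[0,0,0]},{"fingers":1,"xyz":[0,0,0],"delta_rot":[0,0,0]}]'

```text
t: 25.32
position: [0.4401, 0.2323, 0.08]
tool_rot: [[0.0, 1.0, 0.001], [1.0, -0.0, 0.0], [0.0, 0.001, -1.0]]
ft_force: [0.3, -0.1, -1.1]
grip_width: 0.0461
finger_force: 10.0
```

Request:
play_rows --steps '[{"fingers":1,"xyz":[0,0,0.13],"delta_rot":[0,0,0]},{"fingers":1,"xyz":[0,0,0.08],"delta_rot":[0,0,0]},{"fingers":1,"xyz":[0,0,0.04],"delta_rot":[0,0,0]},{"fingers":1,"xyz":[0,0,0.02],"delta_rot":[0,0,0]},{"fingers":1,"xyz":[0,0,0.02],"delta_rot":[0,0,0]},{"fingers":1,"xyz":[0,0,0.01],"delta_rot":[0,0,0]},{"fingers":1,"xyz":[0,0,0.01],"delta_rot":[0,0,0]},{"fingers":1,"xyz":[0,0,0],"delta_rot":[0,0,0]}]'

```text
t: 26.32
position: [0.4396, 0.2323, 0.0674]
tool_rot: [[-0.0, 1.0, 0.0], [1.0, 0.0, 0.0], [0.0, 0.0, -1.0]]
ft_force: [-1.1, -0.7, 1.7]
grip_width: 0.0465
finger_force: 10.0
```

Request:
play_rows --steps '[{"fingers":0.2,"xyz":[0,0,0],"delta_rot":[0,0,0]},{"fingers":0,"xyz":[0,0,0],"delta_rot":[0,0,0]},{"fingers":0,"xyz":[0,0,0],"delta_rot":[0,0,0]},{"fingers":0,"xyz":[0,0,-0.4],"delta_rot":[0,0,0]},{"fingers":0,"xyz":[0,0,-0.8],"delta_rot":[0,0,0]},{"fingers":0,"xyz":[0,0,-0.8],"delta_rot":[0,0,0]},{"fingers":0,"xyz":[0,0,-0.5],"delta_rot":[0,0,0]},{"fingers":0,"xyz":[-0.5,0.8,0],"delta_rot":[0,0,0]},{"fingers":0,"xyz":[-0.5,0.8,0],"delta_rot":[0,0,0]},{"fingers":0,"xyz":[-0.5,0.8,0],"delta_rot":[0,0,0]},{"fingers":0,"xyz":[-0.5,0.6,0],"delta_rot":[0,0,0]},{"fingers":0,"xyz":[-0.03,0.2,0],"delta_rot":[0,0,0]},{"fingers":0,"xyz":[0,0,0.4],"delta_rot":[0,0,0]},{"fingers":0,"xyz":[0,0,0.3],"delta_rot":[0,0,0]},{"fingers":0,"xyz":[0,0,0],"delta_rot":[0,0,0]},{"fingers":0,"xyz":[0,0,0],"delta_rot":[0,0,0]}]'

```text
t: 28.32
position: [0.5671, 0.1515, 0.139]
tool_rot: [[-0.001, 1.0, -0.0], [1.0, 0.001, 0.0], [0.0, -0.0, -1.0]]
ft_force: [0.7, -0.3, 0.2]
grip_width: 0.095
finger_force: 0.0
```

Down .088 to tip .051.

Request:
play_rows --steps '[{"fingers":0,"xyz":[0,0,0.7],"delta_rot":[0,0,0]},{"fingers":0,"xyz":[0,0,0.8],"delta_rot":[0,0,0]},{"fingers":0,"xyz":[0,0,0.5],"delta_rot":[0,0,0]},{"fingers":0,"xyz":[0,0,0.2],"delta_rot":[0,0,0]},{"fingers":0,"xyz":[0,0,0],"delta_rot":[0,0,0]},{"fingers":1,"xyz":[0,0,0],"delta_rot":[0,0,0]},{"fingers":1,"xyz":[0,0,0],"delta_rot":[0,0,0]},{"fingers":1,"xyz":[0,0,0],"delta_rot":[0,0,0]},{"fingers":1,"xyz":[0,0,0],"delta_rot":[0,0,0]},{"fingers":1,"xyz":[0,0,0],"delta_rot":[0,0,0]},{"fingers":1,"xyz":[0,0,0],"delta_rot":[0,0,0]}]'

```text
t: 29.7
position: [0.5674, 0.151, 0.0511]
tool_rot: [[-0.0, 1.0, -0.0], [1.0, 0.0, -0.0], [-0.0, -0.0, -1.0]]
ft_force: [-1.3, -0.1, 0.9]
grip_width: 0.0487
finger_force: 10.0
```

Request:
play_rows --steps '[{"fingers":1,"xyz":[0,0,-0.3],"delta_rot":[0,0,0]},{"fingers":1,"xyz":[0,0,-0.6],"delta_rot":[0,0,0]},{"fingers":1,"xyz":[0,0,-0.6],"delta_rot":[0,0,0]},{"fingers":1,"xyz":[0.4,0,0],"delta_rot":[0,0,0]},{"fingers":1,"xyz":[0.8,0,0],"delta_rot":[0,0,0]},{"fingers":1,"xyz":[0.8,0,0],"delta_rot":[0,0,0]},{"fingers":1,"xyz":[0.8,0,0],"delta_rot":[0,0,0]},{"fingers":1,"xyz":[0.6,-0.3,0],"delta_rot":[0,0,0]},{"fingers":1,"xyz":[0.37,-0.7,0],"delta_rot":[0,0,0]},{"fingers":1,"xyz":[0,-0.8,0],"delta_rot":[0,0,0]},{"fingers":1,"xyz":[0,-0.8,0],"delta_rot":[0,0,0]},{"fingers":1,"xyz":[0,-0.48,0.2],"delta_rot":[0,0,0]},{"fingers":1,"xyz":[0,0,0.4],"delta_rot":[0,0,0]},{"fingers":1,"xyz":[0,0,0.4],"delta_rot":[0,0,0]},{"fingers":1,"xyz":[0,0,0.2],"delta_rot":[0,0,0]},{"fingers":1,"xyz":[0,0,0.1],"delta_rot":[0,0,0]},{"fingers":1,"xyz":[0,0,0],"delta_rot":[0,0,0]},{"fingers":1,"xyz":[0,0,0],"delta_rot":[0,0,0]}]'

```text
t: 31.95
position: [0.4449, 0.302, 0.0596]
tool_rot: [[0.0, 1.0, 0.001], [1.0, -0.0, 0.001], [0.001, 0.001, -1.0]]
ft_force: [0.2, 0.6, -1.5]
grip_width: 0.0483
finger_force: 10.0
```

Request:
play_rows --steps '[{"fingers":1,"xyz":[0,0,0.13],"delta_rot":[0,0,0]},{"fingers":1,"xyz":[0,0,0.08],"delta_rot":[0,0,0]},{"fingers":1,"xyz":[0,0,0.04],"delta_rot":[0,0,0]},{"fingers":1,"xyz":[0,0,0.02],"delta_rot":[0,0,0]},{"fingers":1,"xyz":[0,0,0.02],"delta_rot":[0,0,0]},{"fingers":1,"xyz":[0,0,0.01],"delta_rot":[0,0,0]},{"fingers":1,"xyz":[0,0,0.01],"delta_rot":[0,0,0]},{"fingers":1,"xyz":[0,0,0],"delta_rot":[0,0,0]}]'

```text
t: 32.95
position: [0.4444, 0.3018, 0.0471]
tool_rot: [[-0.0, 1.0, 0.0], [1.0, 0.0, 0.0], [0.0, 0.0, -1.0]]
ft_force: [-0.9, -1.3, 2.6]
grip_width: 0.0486
finger_force: 10.0
```

Request:
play_rows --steps '[{"fingers":0.2,"xyz":[0,0,0],"delta_rot":[0,0,0]},{"fingers":0,"xyz":[0,0,0],"delta_rot":[0,0,0]},{"fingers":0,"xyz":[0,0,0],"delta_rot":[0,0,0]},{"fingers":0,"xyz":[0,0,-0.4],"delta_rot":[0,0,0]},{"fingers":0,"xyz":[0,0,-0.8],"delta_rot":[0,0,0]},{"fingers":0,"xyz":[0,0,-0.9],"delta_rot":[0,0,0]},{"fingers":0,"xyz":[0,0,-0.9],"delta_rot":[0,0,0]},{"fingers":0,"xyz":[0,0,-0.9],"delta_rot":[0,0,0]},{"fingers":0,"xyz":[0,0,-0.9],"delta_rot":[0,0,0]},{"fingers":0,"xyz":[-0.9,0,0],"delta_rot":[0,0,0]},{"fingers":0,"xyz":[-0.9,0,0],"delta_rot":[0,0,0]},{"fingers":0,"xyz":[-0.9,0,0],"delta_rot":[0,0,0]},{"fingers":0,"xyz":[-0.9,0,0],"delta_rot":[0,0,0]},{"fingers":0,"xyz":[-0.9,0,0],"delta_rot":[0,0,0]},{"fingers":0,"xyz":[-0.9,0,0],"delta_rot":[0,0,0]},{"fingers":0,"xyz":[-0.9,0,0],"delta_rot":[0,0,0]},{"fingers":0,"xyz":[-0.9,0,0],"delta_rot":[0,0,0]},{"fingers":0,"xyz":[-0.9,0,0],"delta_rot":[0,0,0]},{"fingers":0,"xyz":[-0.9,0,0],"delta_rot":[0,0,0]},{"fingers":0,"xyz":[0,0,0],"delta_rot":[0,0,0]}]'

```text
t: 35.45
position: [0.4444, -0.0598, 0.2398]
tool_rot: [[0.004, 1.0, 0.001], [1.0, -0.004, -0.0], [-0.0, 0.001, -1.0]]
ft_force: [-0.0, 0.7, 0.2]
grip_width: 0.0955
finger_force: 0.0
```

Run:
```python
from h import *
im,d=cap('side','s3');cap('top','t3')
cv2.imwrite('pics/s3c.png',cv2.resize(im[100:350,180:430],None,fx=2.3,fy=2.3))
marks(['bottle','tumbler','candlestick','jar'],'side')
```

```text
bottle [([0.5686, 0.2239, 0.0134], 0.68), ([0.4438, 0.2998, 0.0154], 0.63)]
tumbler [([0.4312, 0.2311, 0.0163], 0.72)]
candlestick [([0.4298, 0.0915, 0.0161], 0.71), ([0.4326, 0.4247, -0.0015], 0.59), ([0.3554, 0.4548, -0.0035], 0.57)]
jar [([0.4363, 0.1618, 0.0184], 0.88)]
```

View pics/s3c.png

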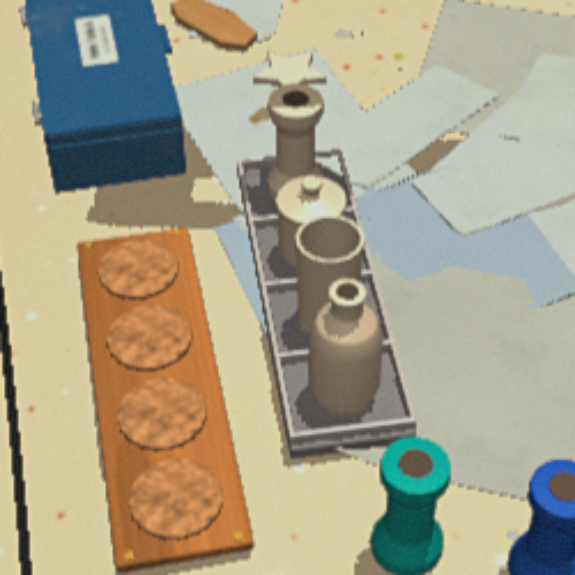

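View pics/t3.png

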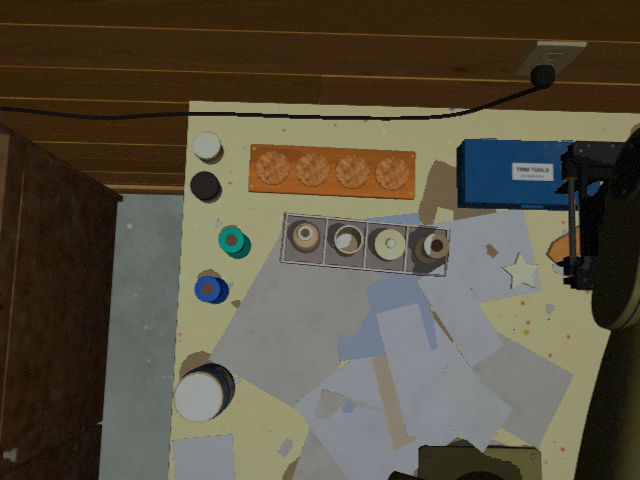

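All four pieces stand upright and centred in the kiln bays: bottle (306,234), tumbler (348,240), jar (390,243), candlestick (436,245). The drying rack is empty and the gripper is clear.

```bash
python3 -c "from rig import manip;print(manip.finish_job())"
```

```text
the job is handed in; nothing more can be done
None
```

All four pieces stand upright in the kiln rack in reversed order (left to right: bottle, tumbler, jar, candlestick), all released, and the job was handed in at about 36 s.

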